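Run the ware board out to the gauge and hold it for unloading

TASK

Press the red trip pedal of the loading stand fully down so that its yellow blade swings clear, then slide the ware board, with its bowl standing on it, straight outward along the stand until its leading end is level with the red line on the gauge prop. The board would now tip off, so finish while still holding its grip block: keep the board still and flat on the stand, as the kiln loader will take the bowl from its end. Do not lift or tip the board, upset or shift the bowl on it, or disturb the other things on the table.

Things in the scene. Friction and masses are not known exactly. Their poses are not given: they have to be found in the camera images.
- stand: Fixed loading stand: a grey kiln slab (300 mm along its x, 130 mm along its y, 15 mm thick, flat top 100 mm above the table) on four pale props. Origin on the table under the slab's centre. Its +x axis, level, is the outward direction; the outward edge of the slab is at x = +150 mm in this frame.
- release (a joint): Angle of the trip pedal, rad: 0 to 0.12 at the start, 1.25 at its hard stop. A rocker: its yellow blade blocks the board's leading end; pressing the red-topped arm down swings the blade up, clear beside the board's path. It has a weak return spring, but a stiff friction pivot, so it stays where left; 5 to 10 N straight down on the arm, 45 to 55 mm out from the pivot, moves it.
- release_pivot (a point): Pivot of the trip pedal, 107 mm above the table, on the stand's +y side at x = +195, y = +82 mm in the stand's frame; its pivot axis runs along the stand's x. The blade reaches 62 mm from here towards the stand's -y (14 mm high, 8 mm thick along x).
- release_tread (a point): Point on the middle line of the pedal's pressing arm, 70 mm from the pivot. The arm is a flat bar 26 mm wide, 10 mm thick, 84 mm long; at joint value 0 it rises outward from the pivot, towards the stand's +y, at 50 degrees above level; at 1.25 it points 22 degrees below level.
- board: Loose plywood ware board, 330 x 110 x 14 mm (its x, y, z), about 0.36 kg, lying on the slab with its +x end outward, 15 to 35 mm past the slab's edge at the start. Origin at the centre of its underside. A black line crosses its top at the leading end. With some 170 mm overhanging it tips unless its tail is held.
- board_grip (a point): Centre (half-way up) of the dark wooden grip block fixed on top of the board near its tail, 140 mm behind the board's centre: 26 mm along the board's x (take it across this), 60 mm along its y, 32 mm high, rising from the board's top.
- board_lead (a point): Middle of the upper edge of the board's leading end (165 mm ahead of its centre, on its top face, 114 mm above the table).
- bowl: Small dark bowl, 90 mm across, 55 mm high, about 0.24 kg, standing loose on the board about 87 mm ahead of the board's centre. Origin under its foot.
- gauge_mark (a point): Middle of the red line on top of the fixed gauge prop, a pale 40 x 40 mm post 130 mm high beyond the stand's outward edge, on the stand's -y side, 25 mm clear of the board's path. Axes as the stand's: the line runs along y, across the sliding direction.
- mug: Bystander, loose: white mug with a handle, 80 mm across, 90 mm high. Origin under its centre; leave it alone.
- dark_bowl: Bystander, loose: larger dark bowl, 110 mm across, 60 mm high. Origin under its centre; leave it alone.
- wash_jar: Bystander, loose: blue lidded jar, 70 mm across, 100 mm high. Origin under its centre; leave it alone.
- prop_a: Bystander, loose: pale kiln prop, 36 x 36 mm, standing 85 mm high. Origin under its centre; leave it alone.
- prop_b: Bystander, loose: pale kiln prop lying on its side, 100 x 36 x 36 mm. Origin under its centre; leave it alone.
- wash_brush: Bystander, loose: brush lying flat, 200 mm long. Origin under its centre; leave it alone.
Not all that is in view belongs to the job. Leave any blue or purple look-alike of the part that bears gauge_mark alone. What is shaped like the bowl but pink is not meant.

How it is judged:
By the outcome, as a careful person would: the job done as asked, in the order asked, and still so for the second after the job is handed in, while the arm keeps its last pose, push and grip.
It also fails if it takes over 51 s, if anything falls off the work surface, if the arm or the gripper's body presses on something with over 40 N, if the wrist force passes 120 N, or if a joint passes its speed limit or range.

ROBOT

A 6-joint arm with a two-finger parallel gripper is mounted at the origin on the work surface. World frame = base frame: x ahead of the robot, y to its left, z up, the work surface at z = 0. Lengths are in mm, angles in rad, forces in N, time in s.
With the tool pointing down it reaches from about 350 to 875 mm from the base axis. Payload 4.2 kg.
Tool frame: the origin (TCP) lies at the very end of the fingers, on their centre line; the grasp point (between the pads) lies arm.hold_point_z behind it (arm.hold_point_z is the distance from the TCP to the grasp point, in mm); z points along the fingers, y is the direction in which the jaws open and shut (so a half turn about z gives the same grasp; the last joint's range is limited). The gripper opens to 85 mm and grips with 20 to 120 N. Pads are 22 mm wide; open, the fingers measure 114 mm over their backs; the gripper's body (76 mm by 85 mm) begins 54 mm behind the grasp point. The pads swing forward as they close: fully open they stand 13 mm farther back than shut.
Start: joints at [1.411, 0.385, 0.008, 0, -1.194, -0.259], TCP at [254.132, 570.978, 231.312] pointing down, gripper open.
Joint ranges: [-3.14, 3.14], [-1.21, 2.06], [-1.07, 1.41], [-3.16, 2.05], [-2.99, -0.16], [-3.1, 3.1]. Speed limits (rad/s): [2.79, 2.79, 3.14, 3.14, 3.14, 3.14].

INTERFACE

Orientations are given as a unit quaternion [x, y, z, w].
In Python, from bench import arm gives the robot as it stands.
- The arm moves only by the tool step_arm, never from a script. Its argument "series" is a list of rows, each a list of 6 numbers: the shift along the world's x, y, z scaled (see below), then the turn, a rotation vector about the world's x, y, z scaled (see below). A call has 1 to 12 rows; each row is the pose to reach, as a shift and turn from the pose commanded when the call began; what a row does not reach only later rows make up. The controller multiplies each number of a shift by 400 mm and each number of a turn by pi/2 rad. A row lasts 1/12 s, in which the tool goes at most 41.7 mm and 7.16 degrees, less where a joint would pass 70% of its speed; a pose out of reach is approached as far as the arm can. A call with a number of a shift or a turn outside -1 to 1 is refused whole. A call with a gripper value outside its range is refused whole. "jaw" is the opening, from -1 (shut) to 1 (fully open), set as the call begins (left out, the last holds). The fingers move at their own pace and stop on an object; the grip force is fixed at half the most. Time passes only in rows, so rows that repeat a pose let the fingers close. It gives the time, the measured TCP pose, the force and the opening at its end, in the units of the state.
- arm.read_state(): the state, without advancing time (a new reading comes with each control period).
- arm.get_image(name): name is "side" or "top" or "wrist"; returns a dict with "image" (480x640x3 uint8, red, green, blue), "camera_matrix" (3x3 intrinsics, pixels), "k1" (the pictures are not rectified: a ray, as slopes to the right and down, at radius r is drawn at 1 + k1 r^2 times it, then the intrinsics apply), "world_from_camera" (4x4, takes a point from camera to world coordinates). Camera axes: x right, y up, looking along -z (the intrinsics and any distortion apply to the point x, -y, -z); pixel columns grow to the right and rows downward; lengths in mm; the calibration is good to about 2 mm. A picture is of the moment at which its call begins. There is no depth.
- arm.job_done(): hands the job in, once; it reports no verdict.
The state is a dict: "clock": time; "joints": joint angles; "joint_vel": joint speeds; "joint_efforts": joint torques, N m; "position": TCP position; "ee_rot": TCP orientation; "contact_force": force on the tool from outside, world axes, zero at the start; "wrist_torque": the same for the moment, N m; "gripper_width": finger opening in mm.
Only numpy, scipy, OpenCV 4.12 (cv2) and the standard library are available. Lean on these libraries where they do the work, as an engineer would, in place of code of your own. Each camera call takes 0.05 s, during which the arm holds its last target.

## Working session

There is one attempt and no reset: what is moved stays moved. The work goes in short steps, Python scripts to look and compute and a tool call to move; the robot and the scene stay as the last step left them, time stands still between calls to the robot, and variables do not carry over. Pictures are saved under pics/ and viewed, and the job is handed in when it is done.

Besides the shell and the picture viewer there is one more tool, called after "Emit:" in YAML: its name, and indented under it one key for each argument. step_arm: Moves the arm, as the interface text tells. Shifts and turns lie within -1 to 1; 1 stands for 400 mm of shift or pi/2 rad of turn. Its arguments: {"type":"object","properties":{"series":{"type":"array","items":{"type":"array","items":{"type":"number","minimum":-1,"maximum":1}}},"jaw":{"type":"number"}},"required":["series"]}

```bash
mkdir -p pics; ls; python3 - <<'E'
from bench import arm
import cv2
print(arm.read_state()); print(arm.hold_point_z)
for n in ("side","top","wrist"):
    d=arm.get_image(n); cv2.imwrite(f"pics/{n}0.png",d["image"][:,:,::-1]); print(n,d["camera_matrix"],d["k1"],d["world_from_camera"].round(4).tolist() if hasattr(d["world_from_camera"],'round') else d["world_from_camera"])
E
```

```text
pics
{'clock': 0.0, 'joints': array([ 1.41059958e+00,  3.85552795e-01,  6.63485652e-03, -4.98003943e-04,
       -1.19398439e+00, -2.58595387e-01]), 'joint_vel': array([-1.93542079e-03,  5.46295969e-05,  1.02399441e-03,  1.06062576e-03,
       -4.11293355e-04, -1.11782090e-03]), 'joint_efforts': array([-1.48012555e-04, -3.92293632e+01,  1.88401741e+01,  4.18619379e+00,
       -4.63501914e-03, -4.63207073e-07]), 'position': array([253.91005944, 570.46868064, 230.22752588]), 'ee_rot': array([ 9.78136964e-01, -2.07958933e-01, -1.79370038e-04,  1.06310605e-03]), 'contact_force': array([ 0.77286227, -1.55756581,  0.0698366 ]), 'wrist_torque': array([ 0.02445788, -0.04727618,  0.0018516 ]), 'gripper_width': 85.59756032619268}
18.700000000000003
side [[458.75940242   0.         312.90403311]
 [  0.         458.75940242 241.04359805]
 [  0.           0.           1.        ]] 0.0035798716601751802 [[0.924, 0.3075, -0.2275, 324.7009], [-0.3822, 0.7199, -0.5794, -676.6925], [-0.0144, 0.6223, 0.7827, 1042.6674], [0.0, 0.0, 0.0, 1.0]]
top [[611.66702392   0.         314.01751111]
 [  0.         611.66702392 237.77920234]
 [  0.           0.           1.        ]] 0.026039291634996794 [[0.0184, 0.9918, -0.1267, 405.8136], [-0.9996, 0.0154, -0.0244, -10.8829], [-0.0222, 0.1271, 0.9916, 1531.3535], [0.0, 0.0, 0.0, 1.0]]
wrist [[345.02282687   0.         320.62906899]
 [  0.         345.02282687 240.33510339]
 [  0.           0.           1.        ]] 0.022202728202031556 [[-0.4062, 0.8671, 0.2884, 327.9313], [-0.9138, -0.3863, -0.1257, 537.6914], [0.0024, -0.3146, 0.9492, 372.7096], [0.0, 0.0, 0.0, 1.0]]
```

View pics/side0.png

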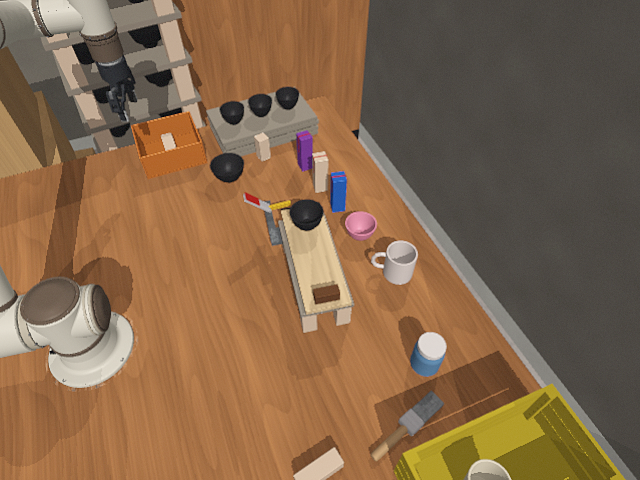

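View pics/top0.png

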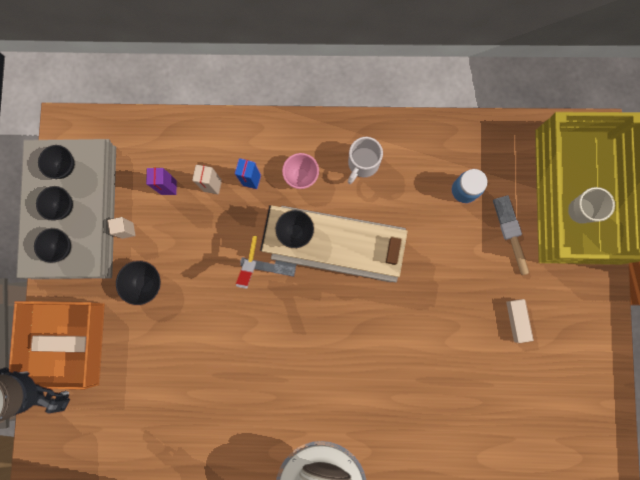

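View pics/wrist0.png

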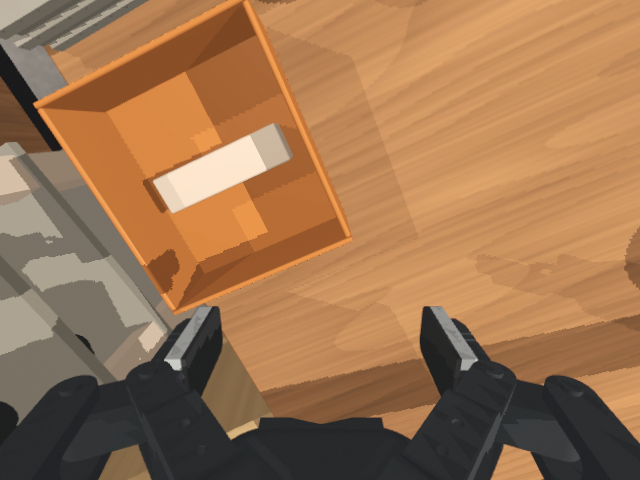

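The side view shows the stand with its board, bowl at (307,214), grip block at (326,293) and red pedal at (253,200). The top view shows the pale gauge prop at (207,175), between blue (248,173) and purple (161,181) look-alikes. I'll zoom in to measure.

```bash
python3 - <<'E'
import cv2
a=cv2.imread("pics/top0.png")[140:300,140:420]
cv2.imwrite("pics/top0z.png",cv2.resize(a,(784,448),interpolation=cv2.INTER_CUBIC))
a=cv2.imread("pics/side0.png")[120:340,220:420]
cv2.imwrite("pics/side0z.png",cv2.resize(a,None,fx=2.7,fy=2.7,interpolation=cv2.INTER_CUBIC))
E
cat > h.py <<'E'
import numpy as np,cv2
from scipy.optimize import least_squares
def ray(d,uv):
    K=np.array(d["camera_matrix"]);T=np.array(d["world_from_camera"])
    p=cv2.undistortPoints(np.array([[uv]],float),K,np.array([d["k1"],0,0,0.]))[0,0]
    v=T[:3,:3]@np.array([p[0],-p[1],-1]); return T[:3,3],v
def atz(d,uv,z):
    o,v=ray(d,uv); return o+v*(z-o[2])/v[2]
def proj(d,P):
    K=np.array(d["camera_matrix"]);T=np.array(d["world_from_camera"])
    c=(np.atleast_2d(P)-T[:3,3])@T[:3,:3]; x=c[:,0]/-c[:,2]; y=-c[:,1]/-c[:,2]
    s=1+d["k1"]*(x*x+y*y); return np.c_[K[0,0]*x*s+K[0,2],K[1,1]*y*s+K[1,2]]
E
```

```text
(no output)
```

View pics/top0z.png

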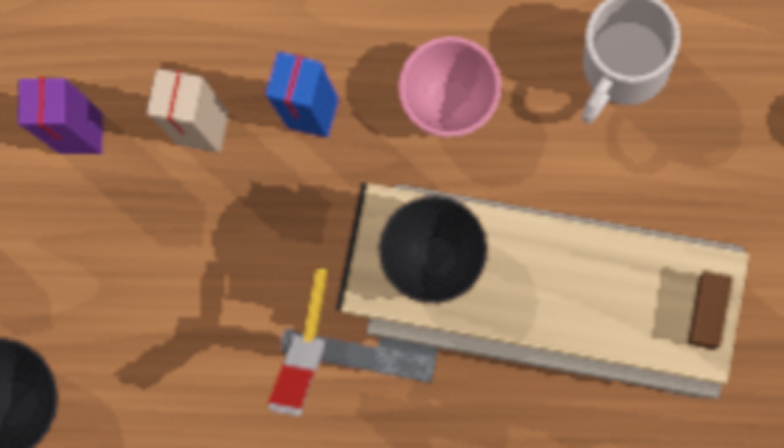

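View pics/side0z.png

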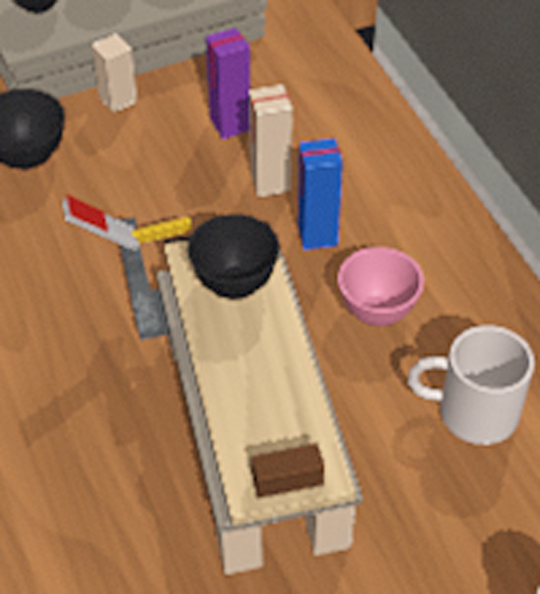

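```bash
python3 - <<'E'
from bench import arm
from h import *
dt=arm.get_image("top"); ds=arm.get_image("side")
t=lambda x,y:((x+.5)/2.8-.5+140,(y+.5)/2.8-.5+140)
s=lambda x,y:((x+.5)/2.7-.5+220,(y+.5)/2.7-.5+120)
B={k:atz(dt,t(*p),114) for k,p in dict(lf=(365,184),ln=(341,311),tf=(748,248),tn=(728,382)).items()}
for k in B: print(k,B[k].round(1))
for k,p in dict(ln=(166,243),tn=(230,520),tf=(357,497)).items(): print("side",k,atz(ds,s(*p),114).round(1))
m=lambda a,b:(B[a]+B[b])/2
ax=m('lf','ln')-m('tf','tn'); print("len",np.linalg.norm(ax),"wid",np.linalg.norm(B['lf']-B['ln']),np.linalg.norm(B['tf']-B['tn']),"yaw",np.degrees(np.arctan2(ax[1],ax[0])))
# fit
sx=np.array([[165,55],[165,-55],[-165,55],[-165,-55]]) 
P=[B['ln'],B['lf'],B['tn'],B['tf']]
f=lambda q:np.concatenate([np.array([q[0]+x*np.cos(q[2])-y*np.sin(q[2]),q[1]+x*np.sin(q[2])+y*np.cos(q[2])])-p[:2] for (x,y),p in zip(sx,P)])
r=least_squares(f,[440,-50,np.pi/2]); print(r.x,np.degrees(r.x[2]),r.fun.round(1))
g1=[atz(dt,t(*p),130) for p in ((179,72),(170,118))]; g2=[atz(ds,s(*p),130) for p in ((250,101),(288,96))]
print("gauge",g1,g2)
for k,p in dict(a=(690,344),b=(718,348),c=(731,277),d=(700,272)).items(): print("grip",k,atz(dt,t(*p),146).round(1))
print("bowl rim", atz(dt,t(433,248),169).round(1))
print("stand near edge", [atz(dt,t(*p),100).round(1) for p in ((370,330),(716,396))],"side", [atz(ds,s(*p),100).round(1) for p in ((162,274),(222,527),(357,500))])
print("blade tip", atz(dt,t(321,269),107).round(1),"pedal", atz(dt,t(285,410),107+84*.77).round(1), atz(dt,t(305,352),107).round(1))
E
```

```text
lf [662.2 129.  114. ]
ln [554.5 146.1 114. ]
tf [ 612.7 -192.1  114. ]
tn [ 500.8 -175.5  114. ]
side ln [556.6 146.3 114. ]
side tn [ 497.5 -175.6  114. ]
side tf [ 606.8 -197.4  114. ]
len 325.48603308803905 wid 109.07926278900737 113.13319702139711 yaw 80.87447722344554
[582.56907177 -23.10808062   1.41228347] 80.91788249804091 [-0.2  2.4  0.7  2.1  1.4 -1.8 -1.9 -2.7]
gauge [array([752.52464769, 286.55007169, 130.        ]), array([713.0238726 , 292.51116054, 130.        ])] [array([710.15542707, 294.42185653, 130.        ]), array([751.8466108 , 285.36183662, 130.        ])]
grip a [ 528.9 -141.2  146. ]
grip b [ 526.  -163.7  146. ]
grip c [ 584.  -174.2  146. ]
grip d [ 587.7 -149.1  146. ]
bowl rim [600.9  67.4 169. ]
stand near edge [array([540.3, 122.8, 100. ]), array([ 489.9, -167.2,  100. ])] side [array([541.9, 120.6, 100. ]), array([ 491.2, -171.7,  100. ]), array([ 609.8, -192.9,  100. ])]
blade tip [590.5 164.8 107. ] pedal [468.7 181.9 171.7] [520.3 176.  107. ]
```

```bash
cat > fit.py <<'E'
from h import *
def peak(g,p,n,R=4):
    ts=np.arange(-R,R+.01,.25); q=p+ts[:,None]*n
    v=cv2.remap(g,q[:,0:1].astype(np.float32),q[:,1:2].astype(np.float32),cv2.INTER_LINEAR)
    if v.ndim==2: v=v[:,:,None]
    v=v[:,0,:].astype(float); d=np.linalg.norm(np.gradient(v,axis=0),axis=1)
    d=np.convolve(d,np.ones(5)/5,'same'); k=d[2:-2].argmax()+2
    if d[k]<3: return None
    w=d[max(k-3,0):k+4]; t=ts[max(k-3,0):k+4]; return (w*t).sum()/w.sum()
def fit(views,edges,z,q0,R=4,it=6,off=False):
    """views list of (d); edges: list of (view idx,(x,y),(x,y),z) ; q=(x,y,th)"""
    q=np.array(q0,float)
    for i in range(it):
        obs=[]
        for vi,a,b,zz in edges:
            d=views[vi]; g=cv2.GaussianBlur(d["image"],(0,0),.6).astype(np.float32)
            for s in np.linspace(.06,.94,25):
                l=np.array(a)*(1-s)+np.array(b)*s; e=np.array(b,float)-np.array(a); e/=np.linalg.norm(e)
                W=lambda q,l:np.array([q[0]+l[0]*np.cos(q[2])-l[1]*np.sin(q[2]),q[1]+l[0]*np.sin(q[2])+l[1]*np.cos(q[2]),zz])
                p=proj(d,W(q,l))[0]; p2=proj(d,W(q,l+e*5))[0]; t=p2-p; t/=np.linalg.norm(t); n=np.array([-t[1],t[0]])
                k=peak(g,p,n,R if i<3 else 2.0)
                if k is not None: obs.append((vi,l,zz,p+k*n,n,(vi,a,b)))
        def f(q):
            out=[]
            for vi,l,zz,o,n,_ in obs:
                w=np.array([q[0]+l[0]*np.cos(q[2])-l[1]*np.sin(q[2]),q[1]+l[0]*np.sin(q[2])+l[1]*np.cos(q[2]),zz])
                out.append((proj(views[vi],w)[0]-o)@n)
            return np.array(out)
        r=least_squares(f,q,loss='soft_l1',f_scale=.3); q=r.x
    res=f(q); per={}
    for o,e in zip(obs,res): per.setdefault(str(o[5]),[]).append(e)
    for k in per: print("   ",k,len(per[k]),"med px",round(float(np.median(per[k])),2))
    return q
def rect(vi,hx,hy,z,cx=0,cy=0,sel="ntlf"):
    E=dict(n=((cx-hx,cy+hy),(cx+hx,cy+hy)),f=((cx-hx,cy-hy),(cx+hx,cy-hy)),l=((cx+hx,cy-hy),(cx+hx,cy+hy)),t=((cx-hx,cy-hy),(cx-hx,cy+hy)))
    return [(vi,*E[c],z) for c in sel]
E
cat > m.py <<'E'
from bench import arm
from fit import *
import sys
def show(n,q): print(n,q[:2].round(1),"deg",round(np.degrees(q[2]),2))
if __name__=="__main__":
    dt=arm.get_image("top"); ds=arm.get_image("side")
    for nm,V in (("top",[dt]),("side",[ds]),("both",[dt,ds])):
        E=[]
        for i in range(len(V)): E+=rect(i,165,55,114,sel="ntf" if V[i] is ds else "ntlf")
        qb=fit(V,E,114,[582.5,-23,1.405]); show(nm+" board",qb)
        E=[]
        for i in range(len(V)): E+=rect(i,13,30,146,sel="ntlf")
        u=np.array([np.cos(qb[2]),np.sin(qb[2])]); c=qb[:2]-140*u
        show(nm+" grip",fit(V,E,146,[*c,qb[2]])); print("  expected",c.round(1))
        E=[]
        for i in range(len(V)): E+=rect(i,20,20,130,sel="ntlf")
        show(nm+" gauge",fit(V,E,130,[732,289.5,qb[2]]))
        E=[]
        for i in range(len(V)): E+=rect(i,150,65,100,sel="n")
        show(nm+" stand n",fit(V,E,100,[580,-36,qb[2]]))
E
python3 m.py
```

```text
(0, (-165, 55), (165, 55)) 25 med px -0.03
    (0, (-165, -55), (-165, 55)) 25 med px -0.98
    (0, (165, -55), (165, 55)) 25 med px 1.24
    (0, (-165, -55), (165, -55)) 25 med px 0.16
top board [582.1 -23.3] deg 80.43
    (0, (-13, 30), (13, 30)) 25 med px 0.48
    (0, (-13, -30), (-13, 30)) 25 med px 0.28
    (0, (13, -30), (13, 30)) 25 med px -0.25
    (0, (-13, -30), (13, -30)) 25 med px -0.49
top grip [ 556.8 -156.7] deg 80.15
  expected [ 558.9 -161.4]
    (0, (-20, 20), (20, 20)) 25 med px -0.01
    (0, (-20, -20), (-20, 20)) 25 med px -0.02
    (0, (20, -20), (20, 20)) 25 med px 0.01
    (0, (-20, -20), (20, -20)) 25 med px 0.01
top gauge [732.6 289.6] deg 79.9
top stand n [ -1475.1 -12407.1] deg 79.25
    (0, (-165, 55), (165, 55)) 25 med px 0.18
    (0, (-165, -55), (-165, 55)) 25 med px -0.04
    (0, (-165, -55), (165, -55)) 25 med px -0.29
side board [580.8 -28.8] deg 80.3
    (0, (-13, 30), (13, 30)) 25 med px 0.06
    (0, (-13, -30), (-13, 30)) 25 med px 0.0
    (0, (-13, -30), (13, -30)) 25 med px -0.22
side grip [ 551.9 -174.7] deg 78.72
  expected [ 557.2 -166.8]
  
[... 783 characters left out ...]
 -30)) 25 med px -0.5
    (1, (-13, 30), (13, 30)) 25 med px 0.71
    (1, (-13, -30), (-13, 30)) 19 med px 0.74
    (1, (13, -30), (13, 30)) 25 med px 0.69
    (1, (-13, -30), (13, -30)) 25 med px -0.29
both grip [ 556.5 -157.7] deg 80.3
  expected [ 557.6 -164. ]
    (0, (-20, 20), (20, 20)) 25 med px -0.22
    (0, (-20, -20), (-20, 20)) 25 med px -0.21
    (0, (20, -20), (20, 20)) 25 med px -0.0
    (0, (-20, -20), (20, -20)) 25 med px -0.2
    (1, (-20, 20), (20, 20)) 25 med px 0.25
    (1, (-20, -20), (-20, 20)) 25 med px 0.69
    (1, (20, -20), (20, 20)) 25 med px 0.01
    (1, (-20, -20), (20, -20)) 25 med px 0.24
both gauge [732.2 289.5] deg 80.36
both stand n [ 432.  -919.8] deg 78.11
```

Emit:
step_arm:
  jaw: -1
  series:
    - [0.04, -0.07, 0, 0, 0, 0.02]
    - [0.1, -0.16, 0, 0, 0, 0.04]
    - [0.16, -0.25, 0, 0, 0, 0.06]
    - [0.22, -0.35, 0, 0, 0, 0.08]
    - [0.28, -0.45, 0, 0, 0, 0.1]
    - [0.34, -0.55, 0, 0, 0, 0.12]
    - [0.4, -0.64, 0, 0, 0, 0.14]
    - [0.46, -0.73, 0, 0, 0, 0.159]
    - [0.52, -0.82, -0.02, 0, 0, 0.159]
    - [0.57, -0.91, -0.05, 0, 0, 0.159]
    - [0.62, -0.985, -0.08, 0, 0, 0.159]
    - [0.62, -0.985, -0.08, 0, 0, 0.159]

```text
clock: 1.35
position: [502.9, 173.5, 198.3]
ee_rot: [0.996, -0.086, -0.001, 0.0]
contact_force: [-1.4, -0.4, -0.5]
gripper_width: -0.1
```

```bash
python3 - <<'E'
from bench import arm
import cv2
s=arm.read_state(); print(s["position"],s["ee_rot"],s["gripper_width"])
d=arm.get_image("wrist"); cv2.imwrite("pics/w1.png",d["image"][:,:,::-1])
for n,(y0,y1,x0,x1) in (("top",(140,300,140,420)),("side",(120,300,200,400))):
    d=arm.get_image(n); cv2.imwrite(f"pics/{n}1.png",cv2.resize(d["image"][y0:y1,x0:x1,::-1],None,fx=2.8,fy=2.8,interpolation=cv2.INTER_CUBIC))
E
```

```text
[502.8616208  173.50578211 198.26106925] [ 9.96294430e-01 -8.60044014e-02 -6.44862542e-04  4.86332811e-04] -0.05613329175862004
```

View pics/w1.png

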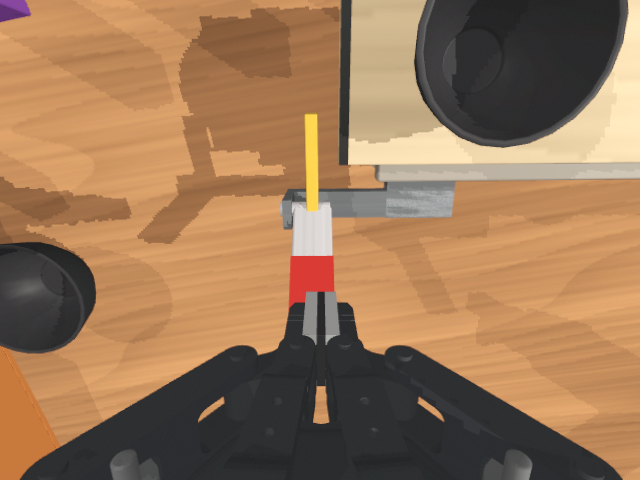

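View pics/side1.png

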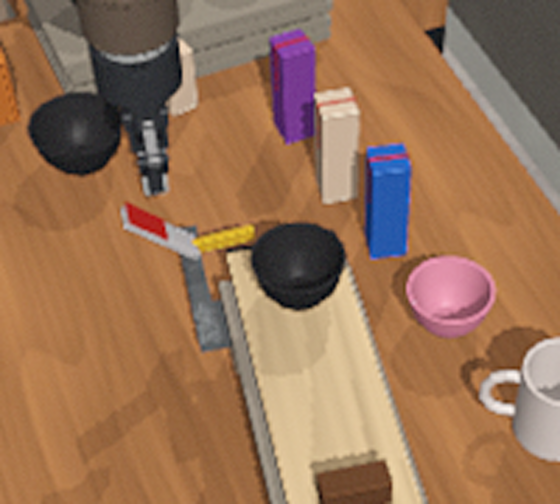

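Emit:
step_arm:
  series:
    - [0, 0.012, -0.03, 0, 0, 0]
    - [0, 0.012, -0.06, 0, 0, 0]
    - [0, 0.012, -0.08, 0, 0, 0]
    - [0, 0.012, -0.095, 0, 0, 0]
    - [0, 0.012, -0.095, 0, 0, 0]

```text
clock: 1.92
position: [501.3, 182.1, 160.3]
ee_rot: [0.996, -0.084, -0.001, 0.001]
contact_force: [-0.1, 0.7, -0.4]
gripper_width: -0.1
```

Emit:
step_arm:
  series:
    - [0, -0.008, 0, 0, 0, 0]
    - [0, -0.008, -0.01, 0, 0, 0]
    - [-0.003, -0.008, -0.02, 0, 0, 0]
    - [-0.006, -0.007, -0.03, 0, 0, 0]
    - [-0.009, -0.007, -0.04, 0, 0, 0]
    - [-0.012, -0.006, -0.05, 0, 0, 0]
    - [-0.015, -0.006, -0.06, 0, 0, 0]
    - [-0.018, -0.005, -0.07, 0, 0, 0]
    - [-0.021, -0.005, -0.08, 0, 0, 0]
    - [-0.024, -0.004, -0.09, 0, 0, 0]
    - [-0.027, -0.004, -0.1, 0, 0, 0]
    - [-0.027, -0.004, -0.1, 0, 0, 0]

```text
clock: 2.92
position: [491.3, 180.8, 121.7]
ee_rot: [0.996, -0.084, 0.0, -0.001]
contact_force: [-0.8, 0.4, 2.6]
gripper_width: -0.1
```

Emit:
step_arm:
  series:
    - [-0.005, 0.001, -0.01, 0, 0, 0]
    - [-0.01, 0.002, -0.02, 0, 0, 0]
    - [-0.015, 0.003, -0.03, 0, 0, 0]
    - [-0.02, 0.004, -0.04, 0, 0, 0]
    - [-0.025, 0.004, -0.047, 0, 0, 0]
    - [-0.027, 0.004, -0.052, 0, 0, 0]
    - [-0.027, 0.004, -0.055, 0, 0, 0]
    - [-0.027, 0.004, -0.055, 0, 0, 0]

```text
clock: 3.58
position: [483.9, 183.3, 101.6]
ee_rot: [0.996, -0.084, 0.004, -0.002]
contact_force: [3.0, 0.4, 6.6]
gripper_width: 0.2
```

```bash
python3 - <<'E'
from bench import arm
import cv2
d=arm.get_image("wrist"); cv2.imwrite("pics/w2.png",d["image"][:,:,::-1])
for n,(y0,y1,x0,x1) in (("side",(120,300,200,400)),):
    d=arm.get_image(n); cv2.imwrite(f"pics/{n}2.png",cv2.resize(d["image"][y0:y1,x0:x1,::-1],None,fx=2.8,fy=2.8,interpolation=cv2.INTER_CUBIC))
E
```

```text
(no output)
```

View pics/w2.png

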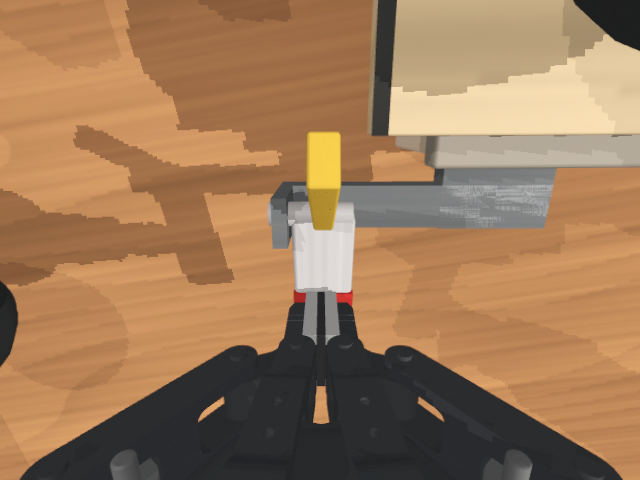

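View pics/side2.png

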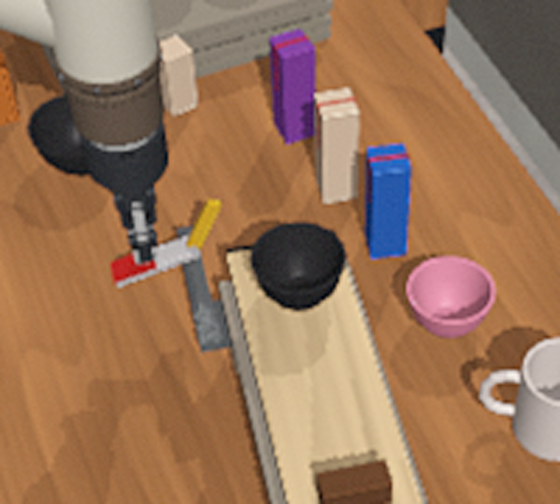

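The wrist view shows the pedal pressed part way, with the yellow blade raised at (323,180). I'll press on until I feel the stop.

Emit:
step_arm:
  series:
    - [0, 0, -0.007, 0, 0, 0]
    - [0, 0, -0.013, 0, 0, 0]
    - [0, 0, -0.02, 0, 0, 0]
    - [0, 0, -0.02, 0, 0, 0]

```text
clock: 4.02
position: [484.2, 183.4, 96.2]
ee_rot: [0.997, -0.083, 0.004, -0.002]
contact_force: [-2.6, -1.9, 22.9]
gripper_width: 0.1
```

Emit:
step_arm:
  series:
    - [0, 0, -0.004, 0, 0, 0]
    - [0, 0, -0.004, 0, 0, 0]
    - [0, 0, -0.004, 0, 0, 0]

```text
clock: 4.27
position: [484.2, 183.4, 96.0]
ee_rot: [0.997, -0.083, 0.005, -0.002]
contact_force: [-5.5, -2.1, 29.9]
gripper_width: -0.0
```

```bash
python3 - <<'E'
from bench import arm
import cv2
d=arm.get_image("wrist"); cv2.imwrite("pics/w3.png",d["image"][:,:,::-1])
d=arm.get_image("side"); cv2.imwrite(f"pics/side3.png",cv2.resize(d["image"][150:260,200:340,::-1],None,fx=5,fy=5,interpolation=cv2.INTER_CUBIC))
E
```

```text
(no output)
```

View pics/w3.png

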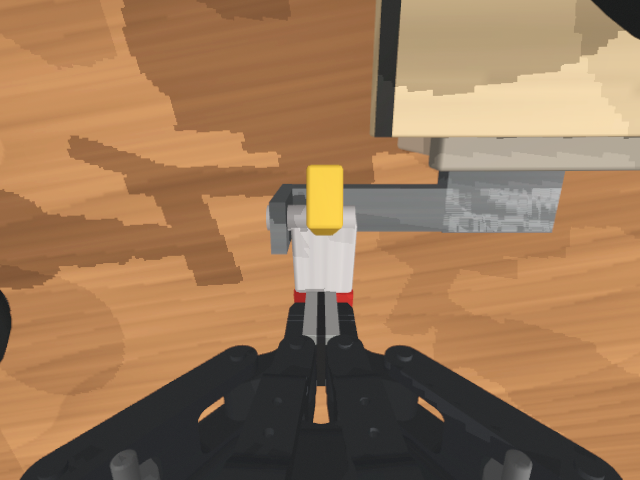

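View pics/side3.png

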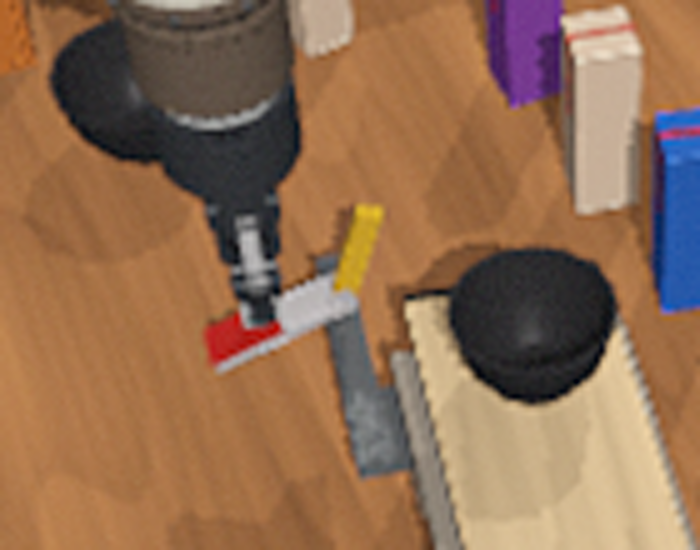

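The pedal is at its stop: the force rose by 7 N for only 0.2 mm of travel, and z = 96 matches 1.25 rad. Next I lift off and go above the grip block.

Emit:
step_arm:
  series:
    - [0, 0, 0.05, 0, 0, 0]
    - [0, 0, 0.14, 0, 0, 0]
    - [0, 0, 0.24, 0, 0, 0]
    - [0, -0.04, 0.32, 0, 0, 0]
    - [0.02, -0.12, 0.338, 0, 0, 0]
    - [0.04, -0.22, 0.338, 0, 0, 0]
    - [0.06, -0.32, 0.338, 0, 0, 0]
    - [0.09, -0.42, 0.338, 0, 0, 0]
    - [0.12, -0.52, 0.338, 0, 0, 0]
    - [0.15, -0.62, 0.338, 0, 0, 0]
    - [0.17, -0.72, 0.338, 0, 0, 0]
    - [0.19, -0.79, 0.338, 0, 0, 0]

```text
clock: 5.37
position: [556.3, -137.3, 224.3]
ee_rot: [0.996, -0.085, -0.0, 0.0]
contact_force: [0.5, -0.0, -0.1]
gripper_width: 0.2
```

Emit:
step_arm:
  jaw: 1
  series:
    - [0, -0.03, 0, 0, 0, 0]
    - [0, -0.057, 0, 0, 0, 0]
    - [0, -0.057, 0, 0, 0, 0]
    - [0, -0.057, 0, 0, 0, 0]
    - [0, -0.057, 0, 0, 0, 0]
    - [0, -0.057, 0, 0, 0, 0]

```text
clock: 5.87
position: [556.5, -155.7, 225.2]
ee_rot: [0.997, -0.083, 0.0, -0.0]
contact_force: [0.1, 0.2, 0.5]
gripper_width: 72.6
```

```bash
python3 - <<'E'
from bench import arm
import cv2
from fit import *
s=arm.read_state(); print(s["position"],s["ee_rot"],s["gripper_width"])
d=arm.get_image("wrist"); cv2.imwrite("pics/w4.png",d["image"][:,:,::-1])
d=arm.get_image("side"); cv2.imwrite(f"pics/side4.png",cv2.resize(d["image"][120:340,200:420,::-1],None,fx=2.7,fy=2.7,interpolation=cv2.INTER_CUBIC))
d=arm.get_image("top"); cv2.imwrite(f"pics/top4.png",cv2.resize(d["image"][140:300,140:420,::-1],None,fx=2.8,fy=2.8,interpolation=cv2.INTER_CUBIC))
E
```

```text
[ 556.50000358 -155.71089588  225.1586961 ] [ 9.96509693e-01 -8.34768818e-02  1.84307063e-04 -9.24422567e-05] 72.59431857902037
```

View pics/w4.png

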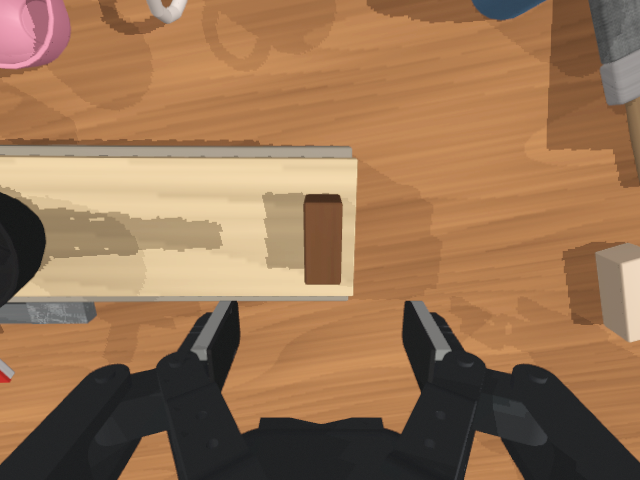

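View pics/side4.png

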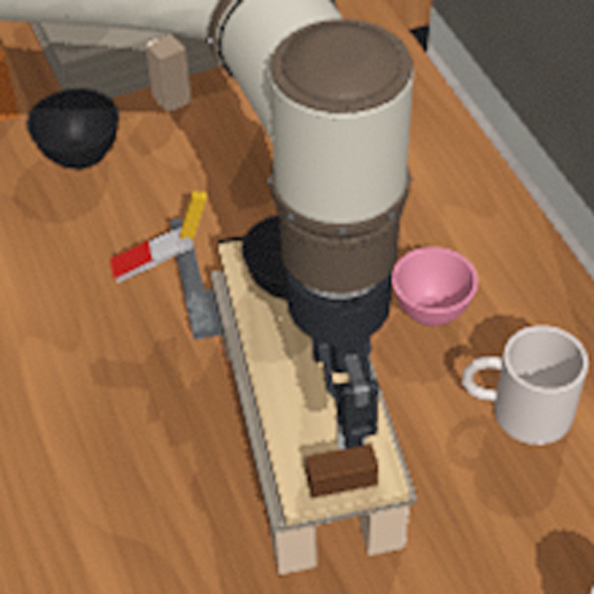

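View pics/top4.png

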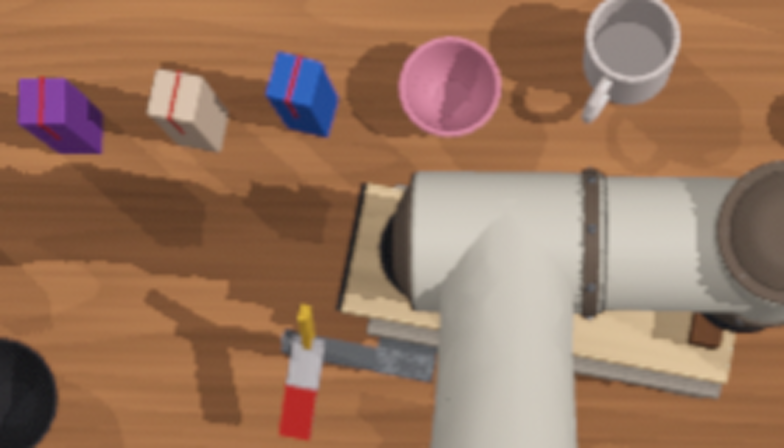

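The wrist view shows the block top at about (304–342, 203–284), square to the jaws. In the other views the blade is raised and staying there. I'll check the block's position with the wrist camera.

```bash
python3 - <<'E'
from bench import arm
from fit import *
d=arm.get_image("wrist")
c=np.mean([atz(d,p,146) for p in ((304,203),(341,203),(341,284),(304,284))],axis=0); print(c)
for p in ((304,203),(341,203),(341,284),(304,284)): print(atz(d,p,146).round(1))
q=fit([d],rect(0,13,30,146),146,[c[0],c[1],1.4015]); print(q[:2],np.degrees(q[2]))
print("tail",[atz(d,p,114).round(1) for p in ((356,160),(352,296))])
q2=fit([d],[(0,(-250,55),(-165,55),114),(0,(-250,-55),(-165,-55),114)][:0]+rect(0,165,55,114,sel="t"),114,[*(q[:2]+140*np.array([.168,.986])),1.4015],it=2);print(q2)
s=arm.read_state(); print(s["position"],s["gripper_width"])
E
```

```text
[ 560.37685458 -158.30999856  146.        ]
[ 591.1 -151.2  146. ]
[ 587. -175.  146.]
[ 529.5 -166.4  146. ]
[ 533.9 -140.7  146. ]
    (0, (-13, 30), (13, 30)) 25 med px -1.0
    (0, (-13, -30), (-13, 30)) 25 med px -0.21
    (0, (13, -30), (13, 30)) 25 med px 0.23
    (0, (-13, -30), (13, -30)) 25 med px 0.68
[ 560.25691339 -157.86882442] 80.45271440487934
tail [array([ 609.2, -191. ,  114. ]), array([ 502. , -173.2,  114. ])]
    (0, (-165, -55), (-165, 55)) 19 med px 0.03
[880.96458287 -69.31765784   1.40583105]
[ 556.62486181 -156.22480808  225.13771924] 85.1760724504063
```

Emit:
step_arm:
  series:
    - [0.005, -0.002, -0.05, 0, 0, 0]
    - [0.005, -0.002, -0.12, 0, 0, 0]
    - [0.005, -0.002, -0.18, 0, 0, 0]
    - [0.005, -0.002, -0.23, 0, 0, 0]
    - [0.005, -0.002, -0.255, 0, 0, 0]
    - [0.005, -0.002, -0.265, 0, 0, 0]
    - [0.005, -0.002, -0.265, 0, 0, 0]
    - [0.005, -0.002, -0.265, 0, 0, 0]

```text
clock: 6.73
position: [559.5, -157.8, 120.0]
ee_rot: [0.996, -0.084, 0.001, 0.0]
contact_force: [0.5, -0.3, 0.3]
gripper_width: 85.4
```

Emit:
step_arm:
  jaw: -1
  series:
    - [0, 0, 0, 0, 0, 0]
    - [0, 0, 0, 0, 0, 0]
    - [0, 0, 0, 0, 0, 0]
    - [0, 0, 0, 0, 0, 0]
    - [0, 0, 0, 0, 0, 0]
    - [0, 0, 0, 0, 0, 0]
    - [0, 0, 0, 0, 0, 0]
    - [0, 0, 0, 0, 0, 0]
    - [0, 0, 0, 0, 0, 0]
    - [0, 0, 0, 0, 0, 0]

```text
clock: 7.57
position: [558.9, -157.6, 119.5]
ee_rot: [0.996, -0.084, 0.001, -0.0]
contact_force: [-0.8, 2.6, 5.2]
gripper_width: 24.9
```

```bash
python3 - <<'E'
from bench import arm
import cv2
from fit import *
s=arm.read_state(); print(s["position"],s["ee_rot"],s["gripper_width"],s["contact_force"],s["wrist_torque"])
d=arm.get_image("wrist"); cv2.imwrite("pics/w5.png",d["image"][:,:,::-1])
d=arm.get_image("side"); cv2.imwrite("pics/side5.png",cv2.resize(d["image"][120:340,200:420,::-1],None,fx=2.7,fy=2.7,interpolation=cv2.INTER_CUBIC))
d=arm.get_image("top"); cv2.imwrite("pics/top5.png",cv2.resize(d["image"][160:270,190:300,::-1],None,fx=5,fy=5,interpolation=cv2.INTER_CUBIC))
E
```

```text
[ 558.92375714 -157.60892873  119.5397044 ] [ 9.96445286e-01 -8.42407143e-02  5.37392211e-04 -6.55559116e-05] 24.85396230625425 [-0.82556857  2.57501306  5.2402317 ] [0.96187083 0.25277708 0.02890944]
```

View pics/w5.png

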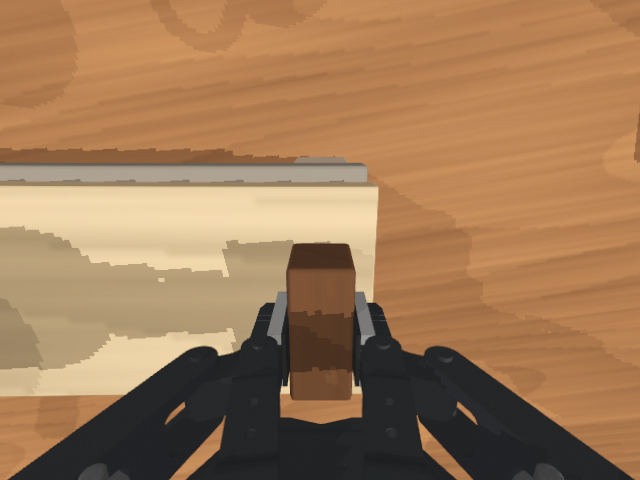

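View pics/side5.png

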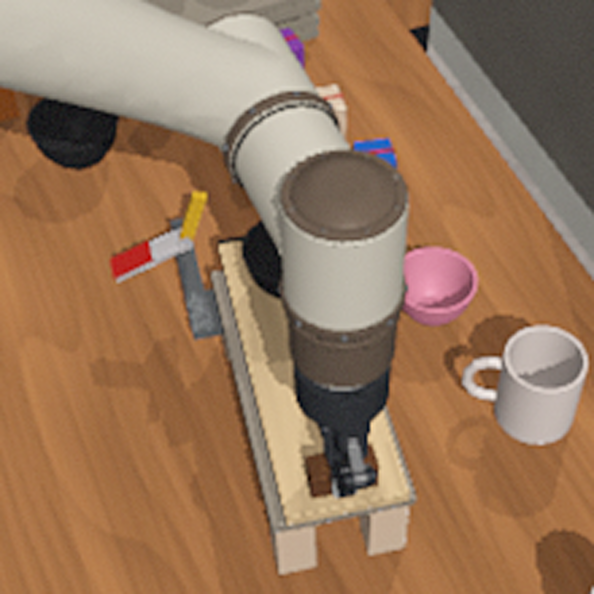

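View pics/top5.png

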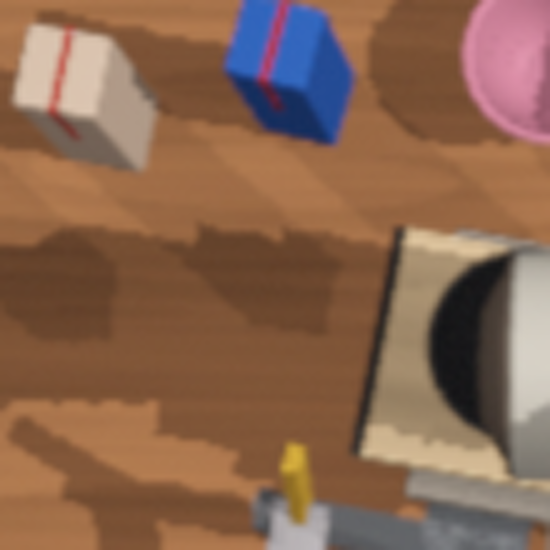

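```bash
cat > lead.py <<'E'
from h import *
u=np.array([np.cos(np.radians(80.35)),np.sin(np.radians(80.35))])
def rep(d,off,f,lead,gz):
    t=lambda p:((p[0]+.5)/f-.5+off[0],(p[1]+.5)/f-.5+off[1])
    L=[atz(d,t(p),114)[:2] for p in lead]; G=[atz(d,t(p),130)[:2] for p in gz]
    print("lead s",[round(float(p@u),1) for p in L],"gauge s",[round(float(p@u),1) for p in G], "gap",round(float(np.mean(G,0)@u-np.mean(L,0)@u),1))
E
python3 - <<'E'
from bench import arm
from lead import *
d=arm.get_image("top")
rep(d,(190,160),5,[(400,228),(354,455)],[(69,28),(52,108)])
E
```

```text
lead s [239.3, 239.5] gauge s [409.2, 409.1] gap 169.7
```

The block is gripped at 24.9 mm, and the gap between lead and gauge is about 170 mm. I'll slide gently along 80.35°.

Emit:
step_arm:
  series:
    - [0.0002, 0.0012, 0, 0, 0, 0]
    - [0.0007, 0.004, 0, 0, 0, 0]
    - [0.0013, 0.0075, 0, 0, 0, 0]
    - [0.0021, 0.0125, 0, 0, 0, 0]
    - [0.0034, 0.02, 0, 0, 0, 0]
    - [0.0051, 0.03, 0, 0, 0, 0]
    - [0.0068, 0.04, 0, 0, 0, 0]
    - [0.0085, 0.05, 0, 0, 0, 0]
    - [0.0102, 0.06, 0, 0, 0, 0]
    - [0.0119, 0.07, 0, 0, 0, 0]
    - [0.0136, 0.08, 0, 0, 0, 0]
    - [0.0153, 0.09, 0, 0, 0, 0]

```text
clock: 8.77
position: [564.6, -123.8, 119.5]
ee_rot: [0.996, -0.085, 0.0, 0.001]
contact_force: [-2.1, -6.8, 5.4]
gripper_width: 25.1
```

Emit:
step_arm:
  series:
    - [0.0017, 0.01, 0, 0, 0, 0]
    - [0.0034, 0.02, 0, 0, 0, 0]
    - [0.0051, 0.03, 0, 0, 0, 0]
    - [0.0068, 0.04, 0, 0, 0, 0]
    - [0.0085, 0.05, 0, 0, 0, 0]
    - [0.0102, 0.06, 0, 0, 0, 0]
    - [0.0119, 0.07, 0, 0, 0, 0]
    - [0.0136, 0.08, 0, 0, 0, 0]
    - [0.0153, 0.09, 0, 0, 0, 0]
    - [0.017, 0.1, 0, 0, 0, 0]
    - [0.0187, 0.11, 0, 0, 0, 0]
    - [0.0204, 0.12, 0, 0, 0, 0]

```text
clock: 9.77
position: [572.7, -75.9, 119.5]
ee_rot: [0.996, -0.085, -0.0, 0.001]
contact_force: [-1.6, -8.0, 5.4]
gripper_width: 25.1
```

Emit:
step_arm:
  series:
    - [0.0017, 0.01, 0, 0, 0, 0]
    - [0.0034, 0.02, 0, 0, 0, 0]
    - [0.0051, 0.03, 0, 0, 0, 0]
    - [0.0068, 0.04, 0, 0, 0, 0]
    - [0.0085, 0.05, 0, 0, 0, 0]
    - [0.0102, 0.06, 0, 0, 0, 0]
    - [0.0119, 0.07, 0, 0, 0, 0]
    - [0.0136, 0.08, 0, 0, 0, 0]
    - [0.0153, 0.09, 0, 0, 0, 0]
    - [0.017, 0.1, 0, 0, 0, 0]
    - [0.0187, 0.11, 0, 0, 0, 0]
    - [0.0204, 0.12, 0, 0, 0, 0]

```text
clock: 10.77
position: [580.8, -28.1, 119.6]
ee_rot: [0.996, -0.085, -0.0, 0.002]
contact_force: [-1.8, -8.0, 6.7]
gripper_width: 24.7
```

Emit:
step_arm:
  series:
    - [0.0017, 0.01, 0, 0, 0, 0]
    - [0.0034, 0.02, 0, 0, 0, 0]
    - [0.0051, 0.03, 0, 0, 0, 0]
    - [0.0066, 0.039, 0, 0, 0, 0]
    - [0.0078, 0.046, 0, 0, 0, 0]
    - [0.0088, 0.052, 0, 0, 0, 0]
    - [0.0097, 0.057, 0, 0, 0, 0]
    - [0.0102, 0.06, 0, 0, 0, 0]
    - [0.0102, 0.06, 0, 0, 0, 0]
    - [0.0102, 0.06, 0, 0, 0, 0]

```text
clock: 11.6
position: [584.9, -4.2, 119.7]
ee_rot: [0.996, -0.085, -0.0, 0.002]
contact_force: [-1.1, -8.4, 7.2]
gripper_width: 25.2
```

```bash
python3 - <<'E'
from bench import arm
import cv2
from fit import *
s=arm.read_state(); print(s["position"],s["ee_rot"],s["gripper_width"],s["contact_force"],s["wrist_torque"])
d=arm.get_image("wrist"); cv2.imwrite("pics/w6.png",d["image"][:,:,::-1])
d=arm.get_image("side"); cv2.imwrite("pics/side6.png",cv2.resize(d["image"][120:300,220:380,::-1],None,fx=3.3,fy=3.3,interpolation=cv2.INTER_CUBIC))
d=arm.get_image("top"); cv2.imwrite("pics/top6.png",cv2.resize(d["image"][160:270,180:290,::-1],None,fx=5,fy=5,interpolation=cv2.INTER_CUBIC))
E
```

```text
[584.87269368  -4.21539548 119.72412016] [ 9.96412581e-01 -8.46125900e-02 -2.03499765e-04  1.62385503e-03] 25.218592503803364 [-1.08283496 -8.38182396  7.2228211 ] [-1.76484367  0.27131931 -0.02634197]
```

View pics/w6.png

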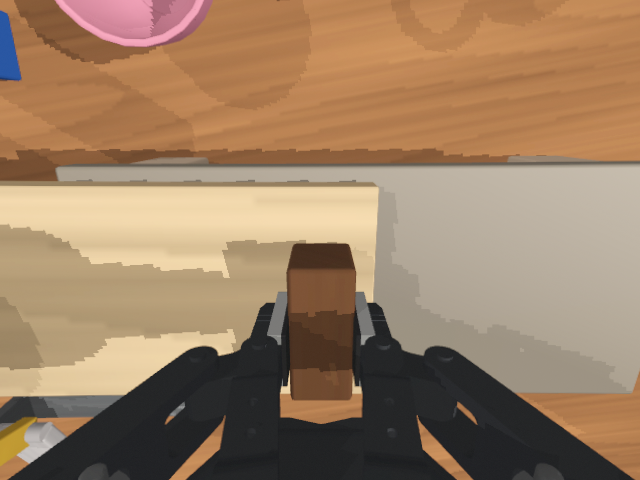

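View pics/side6.png

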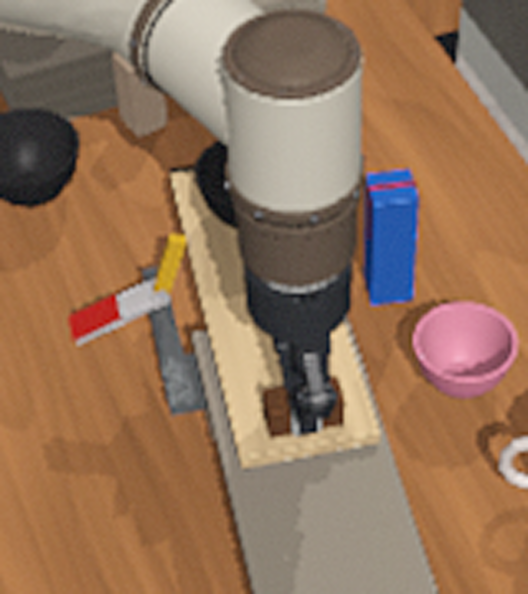

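View pics/top6.png

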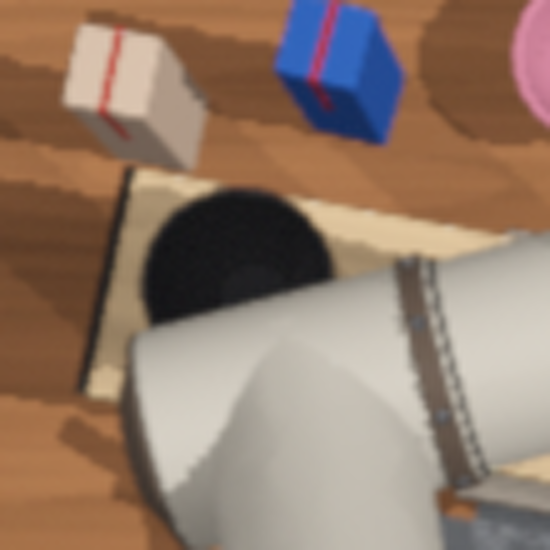

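```bash
python3 - <<'E'
from bench import arm
from lead import *
d=arm.get_image("top"); I=d["image"]
cv2.imwrite("pics/top6z.png",cv2.resize(I[160:242,188:228,::-1],None,fx=7.2,fy=7.2,interpolation=cv2.INTER_CUBIC))
rep(d,(180,160),5,[(127,168),(80,392)],[(118,28),(103,107)])
g=I.astype(int)
for r in (198,206,214,222,230): print(r,[tuple(g[r,c]) for c in range(194,208)] if r==206 else g[r,194:210].sum(1))
for r in (166,170,174,178,180): print(r,list(zip(range(197,208),(g[r,197:208,0]-g[r,197:208,1]).tolist())))
E
```

```text
lead s [395.4, 394.9] gauge s [409.7, 408.8] gap 14.0
198 [267 273 312 346 355 355 357 356 347 271 155 194 390 442 432 427]
206 [(np.int64(103), np.int64(68), np.int64(45)), (np.int64(102), np.int64(67), np.int64(44)), (np.int64(102), np.int64(67), np.int64(45)), (np.int64(102), np.int64(67), np.int64(44)), (np.int64(101), np.int64(66), np.int64(44)), (np.int64(101), np.int64(66), np.int64(42)), (np.int64(99), np.int64(65), np.int64(42)), (np.int64(81), np.int64(54), np.int64(38)), (np.int64(52), np.int64(39), np.int64(34)), (np.int64(59), np.int64(50), np.int64(43)), (np.int64(131), np.int64(111), np.int64(86)), (np.int64(161), np.int64(138), np.int64(107)), (np.int64(166), np.int64(143), np.int64(110)), (np.int64(166), np.int64(142), np.int64(111))]
214 [204 204 210 208 203 190 145 121 247 356 395 399 395 358 251 119]
222 [206 209 208 204 159 110 187 339 401 408 408 411 411 406 339 207]
230 [267 266 212 138 161 311 381 391 392 385 358 294 342 460 506 514]
166 [(197, 23), (198, 23), (199, 23), (200, 24), (201, 25), (202, 39), (203, 73), (204, 56), (205, 35), (206, 29), (207, 31)]
170 [(197, 23), (198, 23), (199, 22), (200, 24), (201, 34), (202, 68), (203, 77), (204, 37), (205, 24), (206, 23), (207, 22)]
174 [(197, 22), (198, 23), (199, 24), (200, 33), (201, 68), (202, 90), (203, 39), (204, 24), (205, 22), (206, 23), (207, 23)]
178 [(197, 23), (198, 24), (199, 26), (200, 56), (201, 91), (202, 41), (203, 24), (204, 23), (205, 23), (206, 23), (207, 23)]
180 [(197, 23), (198, 24), (199, 38), (200, 72), (201, 66), (202, 33), (203, 24), (204, 22), (205, 22), (206, 22), (207, 23)]
```

View pics/top6z.png

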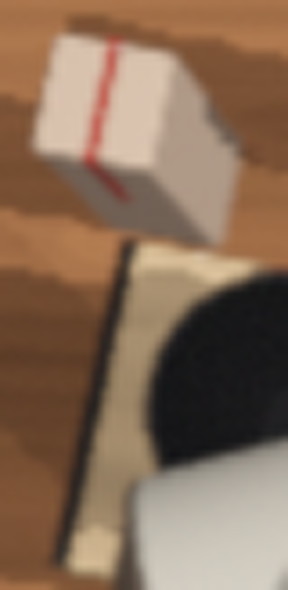

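```bash
cat >> lead.py <<'E'
def bowlfit(d,g0,rad=45,z=169):
    pass
E
python3 - <<'E'
from bench import arm
from lead import *
d=arm.get_image("top")
L=[atz(d,p,114)[:2] for p in ((203.2,198),(201.3,206),(199.75,214),(198.15,222),(196.2,230))]
G=[atz(d,p,130)[:2] for p in ((203.3,166),(202.57,170),(201.65,174),(200.9,178),(200.4,180))]
print(np.round([p@u for p in L],1),np.round([p@u for p in G],1))
a=np.polyfit([p[0] for p in L],[p[1] for p in L],1); b=np.polyfit([p[0] for p in G],[p[1] for p in G],1); print("angles",np.degrees(np.arctan(a[0])),np.degrees(np.arctan(b[0])))
d=arm.get_image("side"); I=d["image"]
cv2.imwrite("pics/side6z.png",cv2.resize(I[140:200,265:325,::-1],None,fx=9,fy=9,interpolation=cv2.INTER_CUBIC))
E
```

```text
[397.2 397.7 397.3 397.  397.5] [409.  408.7 408.9 408.6 408.8]
angles -9.635697879767145 -9.196885293029286
```

View pics/side6z.png

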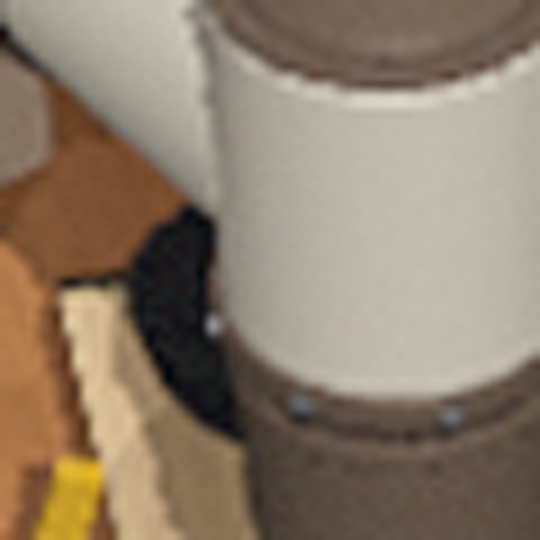

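Emit:
step_arm:
  series:
    - [0.0005, 0.003, -0.001, 0.001, 0, 0]
    - [0.0013, 0.008, -0.002, 0.002, 0, 0]
    - [0.0022, 0.013, -0.002, 0.002, 0, 0]
    - [0.0031, 0.018, -0.002, 0.002, 0, 0]
    - [0.0039, 0.023, -0.002, 0.002, 0, 0]
    - [0.0044, 0.026, -0.002, 0.002, 0, 0]
    - [0.0046, 0.027, -0.002, 0.002, 0, 0]
    - [0.0046, 0.027, -0.002, 0.002, 0, 0]
    - [0.0046, 0.027, -0.002, 0.002, 0, 0]
    - [0.0046, 0.027, -0.002, 0.002, 0, 0]

```text
clock: 12.73
position: [586.9, 6.0, 119.5]
ee_rot: [0.996, -0.085, -0.0, 0.0]
contact_force: [-1.6, -9.3, 8.4]
gripper_width: 24.8
```

```bash
cat > sub.py <<'E'
from lead import *
def run(d):
    g=d["image"].astype(float); S=g.sum(2)
    # lead: along rows; predicted line search
    L=[]
    for r in range(198,228,2):
        c0=np.argmin(S[r,188:208])+188
        bg=np.median(S[r,c0-7:c0-3]); Dk=min(S[r,c0],115)
        L.append((c0+.5-np.clip((bg-S[r,c0-4:c0+1])/(bg-Dk),0,1).sum()+0*1,r)) # left boundary
    L=[(a-0,b) for a,b in L]
    Gs=[]
    D=g[:,:,0]-g[:,:,1]
    for r in range(165,182):
        w=np.clip(D[r,196:208]-27,0,None); Gs.append(((w*np.arange(196,208)).sum()/w.sum(),r))
    return L,Gs
E
python3 - <<'E'
from bench import arm
from sub import *
s=arm.read_state(); p=s["position"]; print(p,s["ee_rot"],s["contact_force"],s["wrist_torque"],"s tcp+305:",p[:2]@u+305)
d=arm.get_image("top"); I=d["image"]; L,G=run(d)
l=np.array([atz(d,q,114)[:2]@u for q in L]);gg=np.array([atz(d,q,130)[:2]@u for q in G])
print(l.round(1),np.median(l)); print(gg.round(1),np.median(gg))
cv2.imwrite("pics/top7z.png",cv2.resize(I[160:242,184:228,::-1],None,fx=7.2,fy=7.2,interpolation=cv2.INTER_CUBIC))
ds=arm.get_image("side"); I=ds["image"]
cv2.imwrite("pics/side7z.png",cv2.resize(I[130:200,255:345,::-1],None,fx=8,fy=8,interpolation=cv2.INTER_CUBIC))
d=arm.get_image("wrist"); cv2.imwrite("pics/w7.png",d["image"][:,:,::-1])
E
```

```text
[586.8659175    5.96654472 119.49941287] [ 9.96415405e-01 -8.45936216e-02 -1.44703008e-04  4.89313548e-04] [-1.5814876  -9.32840863  8.35568776] [-2.39123149  0.33424868  0.02532071] s tcp+305: 409.2579402742307
[406.  407.9 407.9 408.1 407.9 387.9 388.3 388.8 388.4 387.5 386.3 384.4
 381.8 408.1 407.6] 388.84775974877897
[408.2 408.5 409.1 409.  408.6 408.7 409.  409.2 408.9 408.9 408.9 409.
 409.  408.7 408.7 408.8 409. ] 408.911576670605
```

View pics/top7z.png

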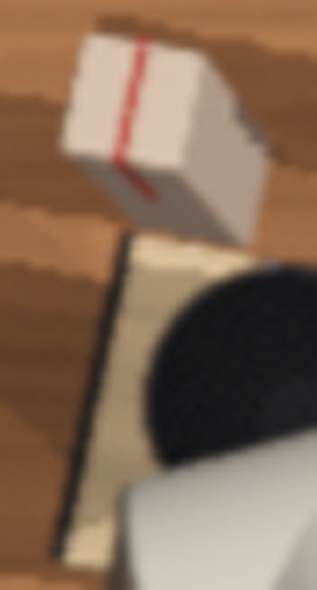

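View pics/side7z.png

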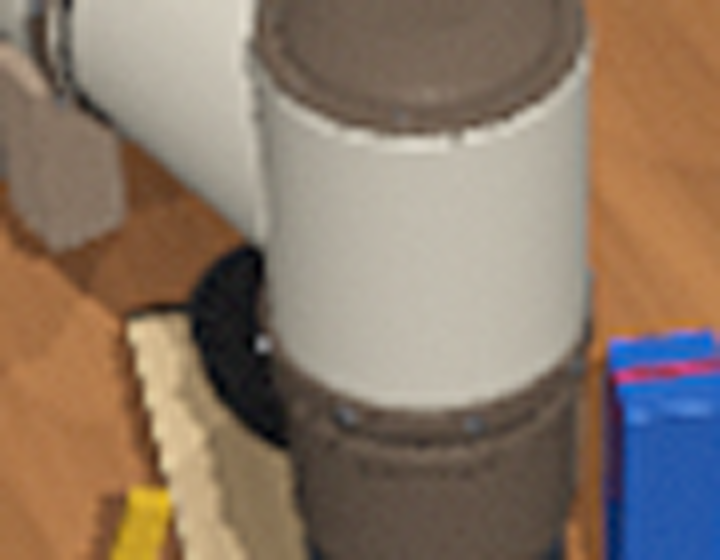

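View pics/w7.png

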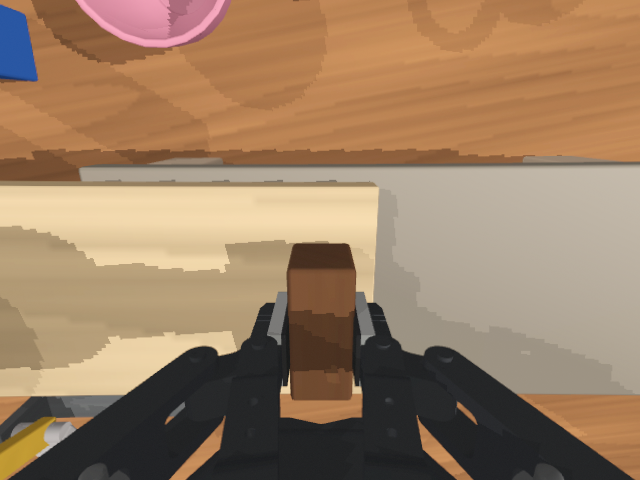

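```bash
python3 - <<'E'
from bench import arm
from sub import *
ds=arm.get_image("side"); dt=arm.get_image("top")
z=lambda p:((p[0]+.5)/8-.5+255,(p[1]+.5)/8-.5+130)
for p in ((128,311),(190,303)): print("side lead",atz(ds,z(p),114)[:2]@u, atz(ds,z(p),114))
t=lambda x,y:((x+.5)/2.7-.5+220,(y+.5)/2.7-.5+120)
print("side gauge",[atz(ds,t(*p),130)[:2]@u for p in ((250,101),(288,96))])
# bowl: leftmost/top edge dark, compare bowl rim leftmost distance to lead: initial vs now
a=cv2.imread("pics/top0.png")[:,:,::-1].astype(float).sum(2); b=dt["image"].astype(float).sum(2)
def rim(S,rows,c0,c1):
    out=[]
    for r in rows:
        row=S[r,c0:c1]; k=[i for i in range(len(row)-1) if row[i]>200>=row[i+1]]
        if k: i=k[-1]; out.append((c0+i+(row[i]-200)/(row[i]-row[i+1]),r))
    return np.array([atz(dt,q,169)[:2] for q in out])
v=np.array([-u[1],u[0]])
def circ(P):
    f=lambda q:np.hypot(P[:,0]-q[0],P[:,1]-q[1])-45
    r=least_squares(f,P.mean(0)+np.array([20,-40]),loss='soft_l1'); return r.x,np.abs(r.fun).max()
A,_=circ(rim(a,range(214,240,2),270,296)); B,_2=circ(rim(b,range(203,222,2),200,216))
print("bowl initial s,n",A@u,A@v,_," now",B@u,B@v,_2)
E
```

```text
side lead 407.61975166575337 [584.24384966 314.12834088 114.        ]
side lead 406.44183759834124 [606.83982533 309.09141123 114.        ]
side gauge [np.float64(409.298559331684), np.float64(407.3553942721366)]
bowl initial s,n 164.1320272143404 -579.8283984786302 0.4267638223394954  now 330.2074125219706 -580.6762819224284 0.40867763323429784
```

Both cameras put the lead about 1 mm short of the line. The bowl has moved 166.1 mm against 166.0 mm for the gripper, so it hasn't shifted on the board. I'll advance 1 mm.

Emit:
step_arm:
  series:
    - [0.0002, 0.001, 0, 0, 0, 0]
    - [0.0004, 0.002, 0, 0, 0, 0]
    - [0.0004, 0.0025, 0, 0, 0, 0]
    - [0.0004, 0.0025, 0, 0, 0, 0]
    - [0.0004, 0.0025, 0, 0, 0, 0]
    - [0.0004, 0.0025, 0, 0, 0, 0]
    - [0.0004, 0.0025, 0, 0, 0, 0]
    - [0.0004, 0.0025, 0, 0, 0, 0]

```text
clock: 13.65
position: [587.0, 6.8, 119.5]
ee_rot: [0.996, -0.085, -0.0, 0.001]
contact_force: [-2.0, -9.0, 8.6]
gripper_width: 25.4
```

```bash
python3 - <<'E'
from bench import arm
from sub import *
s=arm.read_state(); p=s["position"]; print(s["clock"],p,s["ee_rot"],s["contact_force"],s["wrist_torque"],s["joint_vel"].round(4),"s tcp+305:",p[:2]@u+305)
d=arm.get_image("top"); I=d["image"]; L,G=run(d)
l=np.array([atz(d,q,114)[:2]@u for q in L]);gg=np.array([atz(d,q,130)[:2]@u for q in G])
print(l.round(1),np.median(l[l>400])); print(np.median(gg))
ds=arm.get_image("side"); cv2.imwrite("pics/side8.png",ds["image"][:,:,::-1])
cv2.imwrite("pics/top8.png",I[:,:,::-1])
E
```

```text
13.65 [586.99024237   6.8058421  119.51231778] [ 9.96412599e-01 -8.46258683e-02 -1.98083226e-04  5.95710439e-04] [-1.99129856 -8.99380229  8.61618393] [-2.50131318  0.38675489 -0.03275597] [-0.001  -0.0017  0.0012 -0.0021  0.0004 -0.0004] s tcp+305: 410.1062021813395
[406.6 408.5 408.6 408.6 387.7 388.6 389.4 389.5 389.1 388.6 387.  385.
 382.7 408.8 408.9] 408.61612090398444
408.89327784242545
```

View pics/top8.png

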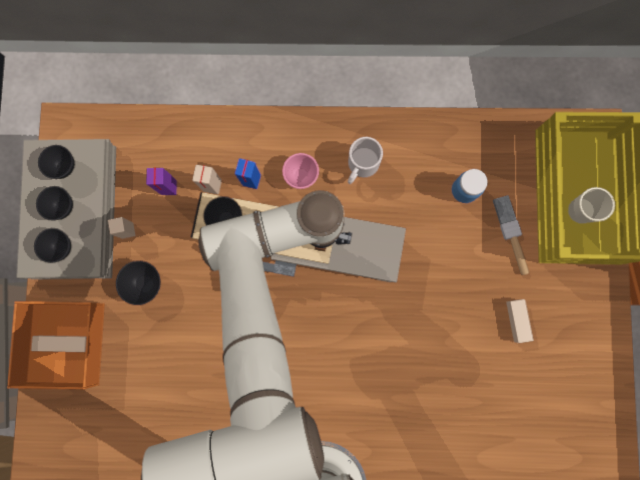

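View pics/side8.png

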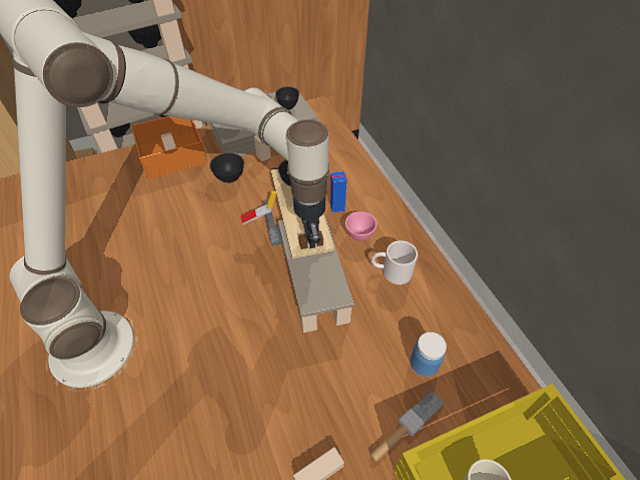

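```bash
python3 - <<'E'
from bench import arm
import cv2,numpy as np
d=arm.get_image("side"); a=d["image"][150:260,200:340,::-1]; b=cv2.resize(cv2.imread("pics/side3.png"),(140,110),interpolation=cv2.INTER_AREA)
cv2.imwrite("pics/cmp.png",cv2.resize(np.hstack([b[35:100,20:90],a[35:100,20:90]]),None,fx=5.5,fy=5.5,interpolation=cv2.INTER_CUBIC))
print(arm.read_state()["position"])
E
```

```text
[586.993942     6.81678434 119.52093946]
```

View pics/cmp.png

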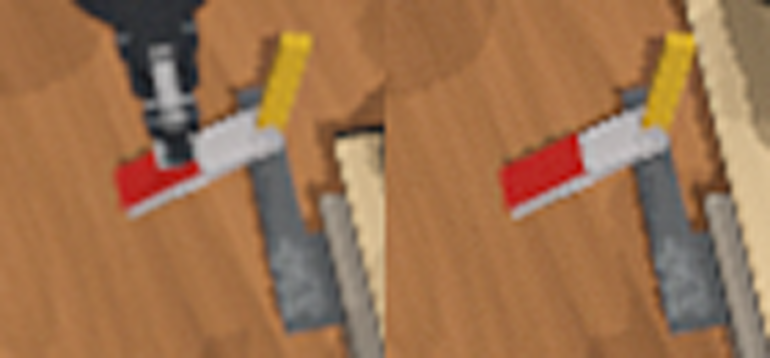

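The pedal sits just where it did at full press, and the blade is clear of the board. I'm handing the job in.

```bash
python3 -c "
from bench import arm
print(arm.job_done())
s=arm.read_state();print(s['clock'],s['position'],s['gripper_width'])"
```

```text
the job is handed in; nothing more can be done
None
the job is handed in; nothing more can be done
```

I pressed the red pedal down to its stop, slid the board about 167 mm straight outward to the gauge's red line, and handed the job in still holding the grip block. The whole job took about 14 s of the 51 s allowed.

- **Pedal:** it reached its hard stop at about 30 N. A later picture shows it still fully down, with the yellow blade clear beside the board.
- **Board position:** in the top camera the leading end is 0.3 mm short of the red line. Adding the block-to-lead distance to the gripper's own position puts it about 1.2 mm past the line instead. The two differ by about 1.5 mm, within the 2 mm calibration; I trusted the camera because it sees both edges in one picture.
- **Bowl and board:** just before a last 1 mm advance, the bowl had moved 166.1 mm against 166.0 mm for the gripper, so it had not shifted along the board. Its sideways reading changed by 0.8 mm, which is about the measuring error. The gripper tilt was under 0.1°, its height held within 0.2 mm during the slide, and it was pressing the tail down with about 9 N.
- **Other things on the table:** nothing else looked moved in the last top and side pictures. The arm hid parts of both views.

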